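# Align two quarter-turn fasteners and hold the access panel shut

### The job

The access panel in the top of the blue instrument enclosure stands proud on its springs because its quarter-turn fasteners are not in line with their slots. While the panel is still up, turn each winged fastener until its white pointer stripe is at the red mark on the panel (leave one that already is), then press the panel fully down, flush with the rim, and finish while still holding it pressed there. Leave the loose things lying around undisturbed.

Things in the scene. Friction and masses are not known exactly. Their poses are not given: they have to be found in the camera images.
- enclosure: blue metal instrument enclosure, fixed to the bench, 200 (x) x 280 (y) x 85 mm high; origin at the centre of its underside; x points to its back, y to its left, z up. Its top is an open frame (rim top 85 mm high) with the aluminium access panel in it; connectors and cooling slots on its front (-x) face
- panel (a joint): downward travel of the aluminium panel (172 x 252 x 6 mm), m: 0 = up (top face 10 mm above the rim, 95 mm above the bench), 0.010 = fully home, flush with the rim. Moves straight down without tilting; springs lift it with about 2 N when up, about 9 N hold it home. Goes home only when both fasteners are aligned
- press_pad (a point): centre of the top of the round black rubber press pad (28 mm across, 2 mm high) in the middle of the panel's top face; 8 mm above the panel's underside; moves with the panel; axes as the enclosure
- wing_left (a point): on the turning axis of the left (+y) fastener (75 mm to the left of the press pad), 18 mm above the panel's top face. Its black grip wing is 42 mm long, 10 thick, from 7 to 28 mm above the panel, on a steel washer 34 across, 4 high. x: along the wing toward its white pointer stripe; z up. The red mark is a line on the panel, 32 to 54 mm off the axis toward the enclosure's +x
- wing_right (a point): on the turning axis of the right (-y) fastener (75 mm to the right of the press pad), 18 mm above the panel's top face. Its black grip wing is 42 mm long, 10 thick, from 7 to 28 mm above the panel, on a steel washer 34 across, 4 high. x: along the wing toward its white pointer stripe; z up. The red mark is a line on the panel, 32 to 54 mm off the axis toward the enclosure's +x
- fastener_left (a joint): angle of the left fastener, rad, -1.6 to 1.6: 0 = stripe at the red mark (wing along the enclosure's x), positive = anticlockwise from above. Starts at 0.5 to 1.4. Stays where left (friction 0.05 N m), no stop at 0. Its crossbar below passes the slot only within about 0.2 of 0, else it stops the panel after about 3 mm
- fastener_right (a joint): angle of the right fastener, rad, -1.6 to 1.6: 0 = stripe at the red mark (wing along the enclosure's x), positive = anticlockwise from above. Starts anywhere from -1.4 to 1.4, perhaps already aligned. Stays where left (friction 0.05 N m), no stop at 0. Its crossbar below passes the slot only within about 0.2 of 0, else it stops the panel after about 3 mm
- multimeter: yellow and black multimeter, 150 x 80 x 47 mm, loose bystander to the left; origin at the centre of its underside
- parts_tray: grey open parts tray, 70 x 110 x 20 mm, loose bystander to the left; origin at the centre of its underside
- pliers: red-handled pliers, 53 x 155 x 13 mm, loose bystander to the right; origin at the centre of the underside
- screwdriver: blue-handled screwdriver, 21 x 169 x 23 mm, loose bystander to the right; origin at the centre of the underside

How it is judged (in metres and radians):
On the way:
1. both fasteners are turned to their marks while the panel is still up (value of joint fastener_left between -0.25 and 0.25 rad and value of joint fastener_right between -0.25 and 0.25 rad and value of joint panel below 0.006 m), for 0.1 s.
At the end, for the whole second after the job is handed in: the panel is held home (travel over 8.5 of 10 mm) by the robot's fingers pressing on it with more than 4 N, both fasteners within 0.25 rad of their marks (value of joint fastener_left between -0.25 and 0.25 rad and value of joint fastener_right between -0.25 and 0.25 rad and value of joint panel above 0.0085 m and contact force between the fingers and panel above 4 N); the arm keeps its last pose, push and grip.
It fails at once if a loose bystander was moved by more than 30 mm (distance of any of multimeter, parts_tray, pliers, screwdriver from where it was at the start of the episode above 0.03 m).
It also fails if it takes over 58 s, if anything falls off the work surface, if the arm or the gripper's body presses on something with over 40 N, if the wrist force passes 120 N, or if a joint passes its speed limit or range.

### The arm

A 6-joint arm with a two-finger parallel gripper is mounted at the origin on a cart in front of the work surface, level with it; the furniture and walls round the work are solid. World frame = base frame: x ahead of the robot, y to its left, z up, the work surface at z = 0. Lengths are in mm, angles in degrees, forces in N, time in s.
With the tool pointing down it reaches from about 350 to 850 mm from the base axis. Payload 8.1 kg.
Tool frame: the origin (TCP) lies midway between the tips of the shut fingers; the grasp point (between the pads) lies 19 mm behind it; z points along the fingers, y is the line along which they close (so a half turn about z gives the same grasp; the last joint's range is limited). The gripper opens to 85 mm and grips with 20 to 120 N. Pads are 22 mm wide; open, the fingers measure 114 mm over their backs; the gripper's body (76 mm by 85 mm) begins 54 mm behind the grasp point. The pads swing forward as they close: fully open they stand 13 mm farther back than shut.
Start: joints at [67.242, 7.471, 85.268, -0, 87.261, -4.893], TCP at [184.042, 571.081, 231.292] pointing down, gripper open.
Joint ranges: [-169.43, 169.43], [-51.17, 129.36], [1.28, 143.12], [-76.62, 256.62], [0, 156.53], [-152.29, 152.29]. Speed limits (degrees/s): [136.94, 136.94, 159.86, 180, 180, 180].

### API

Orientations are given as [roll, pitch, yaw] about the fixed x, y, z axes, in that order (R = Rz(yaw) Ry(pitch) Rx(roll)).
In Python, from bench import r gives the robot as it stands.
- The arm moves only by the tool move_tool, called after "Request:" by a JSON object that holds its "method" and its "body". Schema: {"type":"object","properties":{"rows":{"type":"object","properties":{"plan":{"type":"array","items":{"type":"array","items":{"type":"number"},"minItems":7,"maxItems":7},"minItems":1,"maxItems":8}},"additionalProperties":false,"required":["plan"]},"grip_n":{"type":"number"},"only":{"type":"string"},"quiet":{"type":"boolean"},"lines":{"type":"string"}},"required":["rows"],"additionalProperties":false}. rows is an object whose key "plan" holds a list of rows, 1 to 8 of them, each of 7 numbers: a rotation vector rx, ry, rz in degrees, then dx, dy, dz in mm, then the finger opening in mm; each row is the pose to reach, as a shift and turn from the pose commanded when the call began, along the tool's axes at that moment; what a row does not reach only later rows make up. A row lasts 1/8 s, in which the tool goes at most 62.5 mm and 10.7 degrees, less where a joint would pass 70% of its speed; a pose out of reach is approached as far as the arm can. The fingers move at their own pace and stop on an object; grip_n is the grip in N (left out, the last holds). Time passes only in rows, so rows that do not move let the fingers close. The tool returns the time, the measured TCP pose, the force, the opening and the grip force at its end. only (a regular expression) keeps the lines of the reply that match it, lines (a string "A,B") keeps lines A to B, and quiet returns only ok. Input that does not fit is refused with a message, and nothing moves.
- r.sense(): the state, without advancing time (a new reading comes with each control period).
- r.snapshot(name): name is "scene" or "top" or "wrist"; returns a dict with "pixels" (480x640x3 uint8, blue, green, red), "fx", "fy", "cx", "cy" (pixels), "pose" (4x4, takes a point from camera to world coordinates). Camera axes: x right, y up, looking along -z (the intrinsics and any distortion apply to the point x, -y, -z); pixel columns grow to the right and rows downward; lengths in mm; the calibration is good to about 2 mm. A picture is of the moment at which its call begins. There is no depth.
- r.hand_in(): hands the job in; it is judged then, once.
The state is a dict: "time": time; "joint_pos": joint angles; "qd": joint speeds; "joint_efforts": joint torques, N m; "tool_pos": TCP position; "tcp_rot": TCP orientation; "ft_force": force on the tool from outside, world axes, zero at the start; "wrist_torque": the same for the moment, N m; "finger_gap": finger opening in mm; "grip_force": force on a finger pad.
Only numpy, scipy, OpenCV 4.12 (cv2) and the standard library are available. Lean on these libraries where they do the work, as an engineer would, in place of code of your own. Each camera call takes 0.05 s, during which the arm holds its last target. There are 200 camera calls.

## Working session

There is one attempt and no reset: what is moved stays moved. The work goes in short steps, Python scripts to look and compute and a tool call to move; the robot and the scene stay as the last step left them, time stands still between calls to the robot, and variables do not carry over. Pictures are saved under pics/ and viewed, at most 10 in all, crops included, and the job is handed in when it is done.

```bash
ls; mkdir -p pics; python3 - <<'E'
from bench import r
import cv2,numpy as np
for n in ("top","scene"):
    s=r.snapshot(n); cv2.imwrite(f"pics/{n}0.png",s["pixels"]); print(n,s["fx"],s["fy"],s["cx"],s["cy"],[k for k in s]); print(np.round(s["pose"],3).tolist())
print(r.sense())
E
```

```text
bench.py
pics
top 484.55782908519484 484.55782908519484 320.0402142709901 242.49885791227751 ['pixels', 'fx', 'fy', 'cx', 'cy', 'pose']
[[-0.026, 0.999, -0.039, 477.948], [-1.0, -0.026, 0.01, 5.402], [0.009, 0.04, 0.999, 1289.534], [0.0, 0.0, 0.0, 1.0]]
scene 534.3334423969402 534.3334423969402 317.35322072432086 241.23022753879104 ['pixels', 'fx', 'fy', 'cx', 'cy', 'pose']
[[0.654, 0.308, -0.691, -450.53], [-0.756, 0.275, -0.594, -885.846], [0.007, 0.911, 0.413, 710.136], [0.0, 0.0, 0.0, 1.0]]
{'time': 0.1, 'joint_pos': array([ 6.72415014e+01,  7.51214620e+00,  8.53258982e+01, -1.29398748e-03,
        8.72613243e+01, -4.89187004e+00]), 'qd': array([ 0.00625622, -0.03903829, -0.16930471,  0.07173437, -0.03585764,
       -0.05344767]), 'joint_efforts': array([ 1.24149858e-03, -5.70955539e+01, -5.01942372e+01, -2.02106594e-04,
        8.25137424e-03, -1.39555215e-06]), 'tool_pos': array([183.85542749, 570.59367272, 230.30770337]), 'tcp_rot': array([-1.79900883e+02, -7.18602781e-03,  1.62133428e+02]), 'ft_force': array([ 0.46659313, -0.04829894, -1.11592902]), 'wrist_torque': array([ 0.00384397, -0.04032526,  0.09069687]), 'grip_force': 0.0, 'finger_gap': 85.72040866206399}
```

View pics/top0.png

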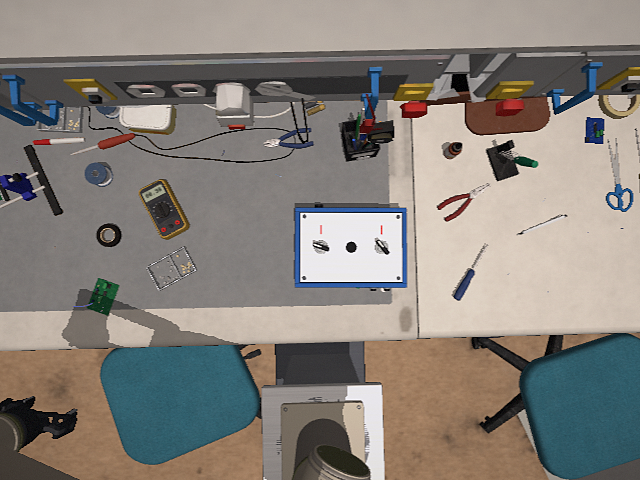

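View pics/scene0.png

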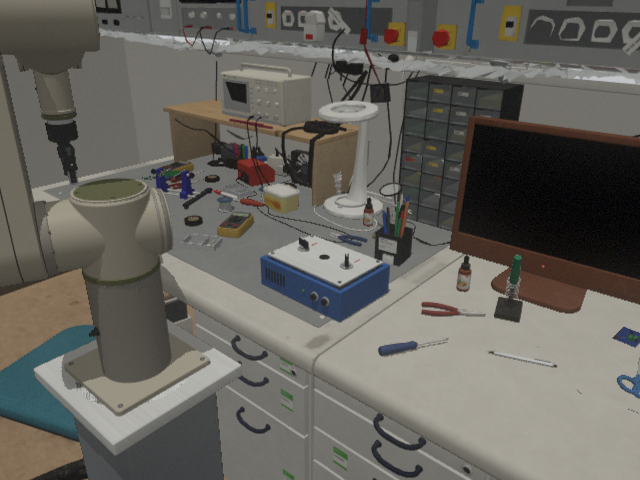

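The top view shows the enclosure at about (351,247), with the pad at (351,247), the left wing near (321,246), the right wing near (382,246) and the red marks above both. I'll measure these and enlarge the area.

```bash
cat > h.py <<'E'
from bench import r
import cv2,numpy as np
def ray(s,u,v,z):
    P=np.array(s["pose"]); d=P[:3,:3]@np.array([(u-s["cx"])/s["fx"],-(v-s["cy"])/s["fy"],-1]); o=P[:3,3]
    return o+d*(z-o[2])/d[2]
def blob(mask,box):
    x0,y0,x1,y1=box; m=np.zeros_like(mask); m[y0:y1,x0:x1]=mask[y0:y1,x0:x1]
    ys,xs=np.nonzero(m); return xs.mean(),ys.mean(),len(xs)
def save(s,name,box,k):
    x0,y0,x1,y1=box; cv2.imwrite(name,cv2.resize(s["pixels"][y0:y1,x0:x1],None,fx=k,fy=k,interpolation=cv2.INTER_CUBIC))
E
python3 - <<'E'
from h import *
s=r.snapshot("top"); p=s["pixels"].astype(int)
save(s,"pics/crop.png",(290,200,412,292),6)
dark=p.max(2)<70; red=(p[:,:,2]-p[:,:,1]>60)
u,v,n=blob(dark,(342,238,361,257)); print("pad",u,v,n,ray(s,u,v,97))
for b in ((312,222,330,238),(373,222,390,238)):
    u,v,n=blob(red,b); print("mark",u,v,n,ray(s,u,v,95))
blue=((p[:,:,0]-p[:,:,2]>60)).astype(np.uint8); blue[:200]=0;blue[295:]=0;blue[:,:288]=0;blue[:,412:]=0
c=max(cv2.findContours(blue,0,2)[0],key=cv2.contourArea); print(cv2.minAreaRect(c),[ray(s,*q,85).round(1) for q in cv2.boxPoints(cv2.minAreaRect(c))])
E
```

```text
pad 350.7142857142857 246.76190476190476 84 [512.60919992 -82.17310268  97.        ]
mark 320.5 229.0 18 [558.48575179  -8.93461902  95.        ]
mark 381.09090909090907 229.8181818181818 11 [ 552.60812723 -158.66407844   95.        ]
((350.4999694824219, 247.5), (110.99998474121094, 78.99998474121094), -0.0) [array([416.9,  57.9,  85. ]), array([613.2,  53.1,  85. ]), array([ 606.2, -224.1,   85. ]), array([ 409.5, -217.5,   85. ])]
```

View pics/crop.png

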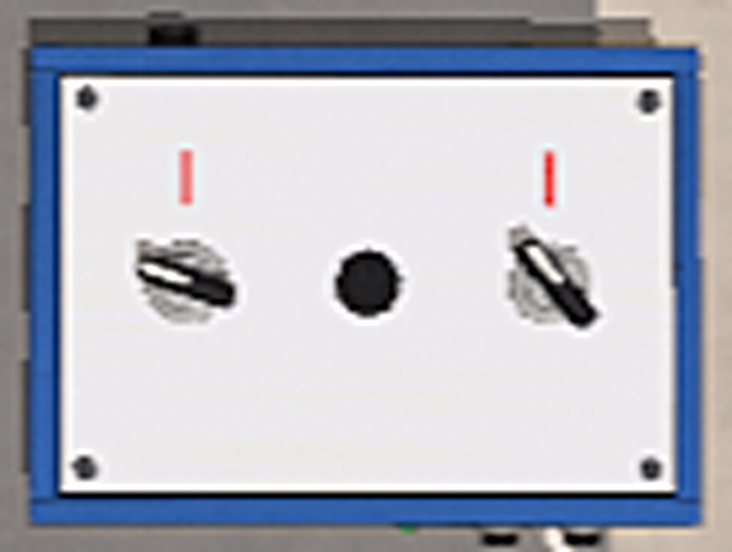

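Both stripes are anticlockwise of their marks: left about 74°, right about 42°. The enclosure yaw is about -1.7°, the left axis is about (514.8, -7.2) and the right about (510.4, -157.2), and both agree with the marks. I'll move above the left wing with tool yaw about 72°.

```bash
cat >> h.py <<'E'
from scipy.spatial.transform import Rotation as R
def delta(x,y,z,yaw):
    s=r.sense(); A=R.from_euler("xyz",s["tcp_rot"],degrees=True); B=R.from_euler("xyz",[180,0,yaw],degrees=True)
    print("pose",s["tool_pos"].round(1),s["tcp_rot"].round(1),"F",s["ft_force"].round(1),"t",s["time"])
    print("rot",(A.inv()*B).as_rotvec(degrees=True).round(1),"shift",A.inv().apply(np.array([x,y,z])-s["tool_pos"]).round(1))
E
```

Request:
{"method": "move_tool", "body": {"rows": {"plan":[[0,0,90,-492,-449,30,85],[0,0,90,-492,-449,30,85],[0,0,90,-492,-449,30,85],[0,0,90,-492,-449,30,85],[0,0,90,-492,-449,30,85],[0,0,90,-492,-449,30,85],[0,0,90,-492,-449,30,85],[0,0,90,-492,-449,30,85]]}, "grip_n": 20}}

```text
time: 1.15
tool_pos: [432.5, 135.5, 208.7]
tcp_rot: [180.0, -0.0, 75.8]
ft_force: [1.3, -0.2, -0.1]
finger_gap: 85.6
grip_force: 0.0
```

```bash
python3 -c "
from h import *
delta(514.8,-7.2,200,72.3)"
```

```text
pose [432.5 135.5 208.7] [180.   -0.   75.8] F [ 1.3 -0.2 -0.1] t 1.15
rot [ 0.  -0.   3.5] shift [-118.3  114.7    8.8]
```

Request:
{"method": "move_tool", "body": {"rows": {"plan":[[0,0,3.5,-118,115,9,85],[0,0,3.5,-118,115,9,85],[0,0,3.5,-118,115,9,85],[0,0,3.5,-118,115,9,85],[0,0,3.5,-118,115,9,85]]}}}

```text
time: 1.78
tool_pos: [515.0, -4.4, 199.4]
tcp_rot: [-179.9, -0.0, 72.7]
ft_force: [0.9, 0.6, 0.3]
finger_gap: 85.0
grip_force: 0.0
```

```bash
python3 -c "
from h import *
delta(514.8,-7.2,102,72.3)
s=r.snapshot('wrist'); cv2.imwrite('pics/w1.png',s['pixels'])
P=np.array(s['pose']);print(P.round(2).tolist(),s['fx'],s['cx'],s['cy'])
for X in ((514.8,-7.2,123),(512.6,-82.2,97)):
    c=P[:3,:3].T@(np.array(X)-P[:3,3]); print(s['cx']+s['fx']*c[0]/-c[2], s['cy']-s['fy']*c[1]/-c[2])"
```

```text
pose [515.   -4.4 199.4] [-179.9   -0.    72.7] F [0.9 0.6 0.3] t 1.775
rot [-0.1 -0.   0.4] shift [-2.8  0.7 97.4]
[[0.95, 0.29, 0.09, 536.25], [-0.3, 0.91, 0.28, 65.92], [-0.0, -0.29, 0.96, 343.19], [0.0, 0.0, 0.0, 1.0]] 332.8524050664665 319.5707274436891 242.00114176062067
322.05243153582717 255.17226466900675
345.9630843560091 326.6426633817034
```

View pics/w1.png

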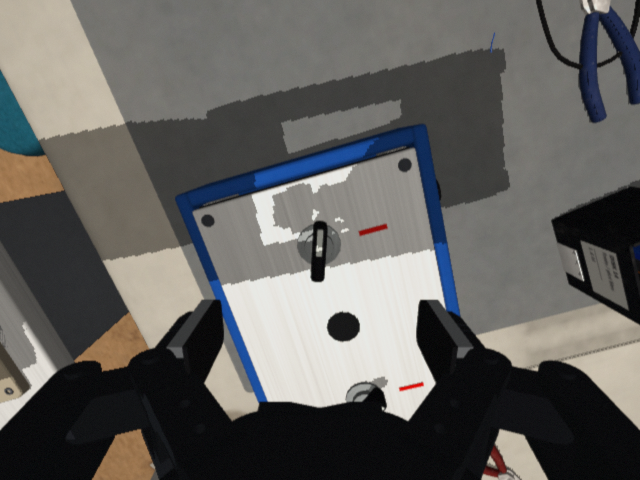

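The wrist view shows the left wing at about (319,251), against a predicted (322,255). The pad is at (343,326), predicted (346,327). That is within 2 mm, and the wing lies vertical in the image as expected, so I'll descend and grip.

Request:
{"method": "move_tool", "body": {"rows": {"plan":[[0,0,1,-3,0,50,85],[0,0,1,-3,0,90,85],[0,0,1,-3,0,97,85],[0,0,1,-3,0,97,40],[0,0,1,-3,0,97,5],[0,0,1,-3,0,97,5],[0,0,1,-3,0,97,5],[0,0,1,-3,0,97,5]]}, "grip_n": 20}}

```text
time: 2.82
tool_pos: [513.4, -7.2, 102.7]
tcp_rot: [-179.9, 0.0, 71.7]
ft_force: [-6.5, 1.3, 4.1]
finger_gap: 9.3
grip_force: 24.5
```

```bash
python3 -c "
from h import *
delta(514,-7,102,-1.7)
print(r.sense()['wrist_torque'])"
```

```text
pose [513.4  -7.2 102.7] [-179.9    0.    71.7] F [-6.5  1.3  4.1] t 2.825
rot [-0.1  0.1 73.4] shift [0.3 0.5 0.7]
[ 0.2574993   0.81584828 -0.04071484]
```

Gripped with a gap of about 10 mm and low side load. Turning -73°.

Request:
{"method": "move_tool", "body": {"rows": {"plan":[[0,0,10,0,0,0,5],[0,0,20,0,0,0,5],[0,0,30,0,0,0,5],[0,0,40,0,0,0,5],[0,0,50,0,0,0,5],[0,0,60,0,0,0,5],[0,0,70,0,0,0,5],[0,0,73,0,0,0,5]]}}}

```text
time: 3.82
tool_pos: [512.8, -6.5, 102.3]
tcp_rot: [-179.9, 0.2, -1.5]
ft_force: [-8.2, 4.8, 3.7]
finger_gap: 9.2
grip_force: 24.5
```

Request:
{"method": "move_tool", "body": {"rows": {"plan":[[0,0,0,0,0,0,5],[0,0,0,0,0,0,5]]}}}

```text
time: 4.08
tool_pos: [512.9, -6.5, 102.4]
tcp_rot: [-179.9, 0.2, -1.3]
ft_force: [-7.9, 4.5, 2.9]
finger_gap: 9.6
grip_force: 24.5
```

```bash
python3 -c "
from h import *
delta(514,-7,200,-1.7)"
```

```text
pose [512.9  -6.5 102.4] [-179.9    0.2   -1.3] F [-7.9  4.5  2.9] t 4.075
rot [-0.1  0.2  0.4] shift [  0.8   0.3 -97.7]
```

Release, raise, then look to check the left wing.

Request:
{"method": "move_tool", "body": {"rows": {"plan":[[0,0,0,0,0,0,85],[0,0,0,0,0,0,85],[0,0,0,0,0,0,85],[0,0,0,0,0,-40,85],[0,0,0,0,0,-98,85],[0,0,-20,0,60,-98,85],[0,0,-30,0,120,-98,85],[0,0,-42,-3,151,-98,85]]}}}

```text
time: 5.08
tool_pos: [508.0, -160.6, 201.1]
tcp_rot: [179.9, -0.0, 29.2]
ft_force: [0.9, 0.2, -0.7]
finger_gap: 85.0
grip_force: 0.0
```

Request:
{"method": "move_tool", "body": {"rows": {"plan":[[0,0,0,0,0,0,85],[0,0,0,0,0,0,85]]}}}

```text
time: 5.32
tool_pos: [508.0, -158.1, 200.7]
tcp_rot: [-180.0, -0.0, 28.7]
ft_force: [1.3, 0.8, 0.5]
finger_gap: 84.5
grip_force: 0.0
```

```bash
python3 -c "
from h import *
delta(510,-157.2,102,40)
s=r.snapshot('wrist'); cv2.imwrite('pics/w2.png',s['pixels'])
P=np.array(s['pose'])
for X in ((510,-157.2,123),(512.6,-82.2,97),(514.4,-7.2,123)):
    c=P[:3,:3].T@(np.array(X)-P[:3,3]); print(s['cx']+s['fx']*c[0]/-c[2], s['cy']-s['fy']*c[1]/-c[2])"
```

```text
pose [ 508.  -158.1  200.7] [-180.    -0.    28.7] F [1.3 0.8 0.5] t 5.325
rot [ -0.   -0.  -11.3] shift [ 2.2  0.2 98.7]
320.5704120856953 247.180859768188
233.30925199084732 187.22338062626466
116.01481408256134 133.03313993131292
```

View pics/w2.png

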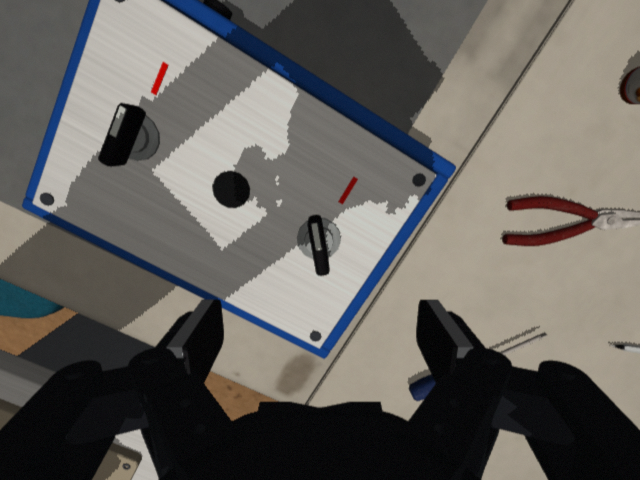

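The left wing is at (121,133), parallel to its mark. The right wing is at (318,244), predicted (320,247), and about 9° off image vertical, which makes its yaw about 38°.

Request:
{"method": "move_tool", "body": {"rows": {"plan":[[0,0,-9.5,1.4,-0.5,50,85],[0,0,-9.5,1.4,-0.5,90,85],[0,0,-9.5,1.4,-0.5,98.5,85],[0,0,-9.5,1.4,-0.5,98.5,40],[0,0,-9.5,1.4,-0.5,98.5,5],[0,0,-9.5,1.4,-0.5,98.5,5],[0,0,-9.5,1.4,-0.5,98.5,5],[0,0,-9.5,1.4,-0.5,98.5,5]]}, "grip_n": 20}}

```text
time: 6.38
tool_pos: [509.1, -156.8, 102.7]
tcp_rot: [-180.0, -0.0, 38.4]
ft_force: [-1.3, 3.5, 4.0]
finger_gap: 9.4
grip_force: 24.5
```

```bash
python3 -c "
from h import *
delta(509,-157,102,-1.7)"
```

```text
pose [ 509.1 -156.8  102.7] [-180.    -0.    38.4] F [-1.3  3.5  4. ] t 6.375
rot [-0.  -0.  40.1] shift [-0.2  0.1  0.7]
```

Request:
{"method": "move_tool", "body": {"rows": {"plan":[[0,0,10,0,0,0,5],[0,0,20,0,0,0,5],[0,0,30,0,0,0,5],[0,0,40,0,0,0,5],[0,0,40,0,0,0,5],[0,0,40,0,0,0,5]]}}}

```text
time: 7.12
tool_pos: [508.9, -156.5, 102.5]
tcp_rot: [-179.9, 0.0, -1.6]
ft_force: [-2.4, 5.9, 2.9]
finger_gap: 9.3
grip_force: 24.6
```

Request:
{"method": "move_tool", "body": {"rows": {"plan":[[0,0,0,0,0,0,85],[0,0,0,0,0,0,85],[0,0,0,0,0,0,85],[0,0,0,0,0,-40,60],[0,0,0,0,0,-60,0],[0,0,0,0,-60,-60,0],[0,0,0,2,-75,-60,0],[0,0,0,2,-75,-60,0]]}}}

```text
time: 8.12
tool_pos: [513.2, -81.7, 162.1]
tcp_rot: [180.0, 0.0, -1.5]
ft_force: [-0.5, -0.8, 0.7]
finger_gap: 0.1
grip_force: 0.0
```

```bash
python3 -c "
from h import *
delta(512,-82,97,-1.7)
s=r.snapshot('wrist'); cv2.imwrite('pics/w3.png',s['pixels'])"
```

```text
pose [513.2 -81.7 162.1] [180.    0.   -1.5] F [-0.5 -0.8  0.7] t 8.125
rot [0.  0.  0.2] shift [-1.1  0.4 65.1]
```

View pics/w3.png

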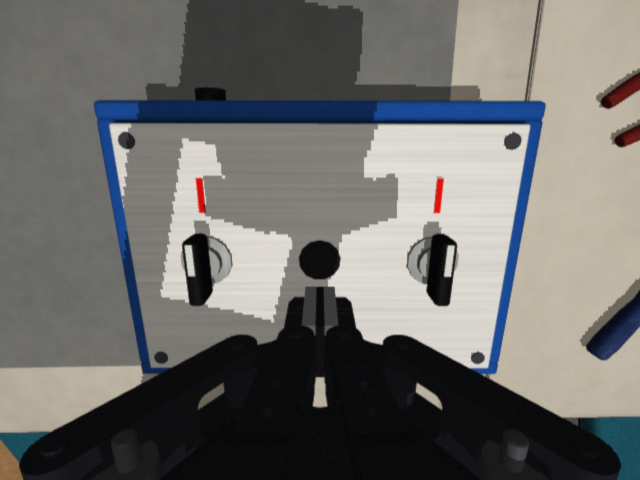

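Both wings, at (197,270) and (441,270), are parallel to the red marks and symmetric. Pressing with shut fingers on the pad at (320,260).

Request:
{"method": "move_tool", "body": {"rows": {"plan":[[0,0,0,-1,0,40,0],[0,0,0,-1,0,60,0],[0,0,0,-1,0,65,0],[0,0,0,-1,0,68,0],[0,0,0,-1,0,71,0],[0,0,0,-1,0,73,0],[0,0,0,-1,0,75,0],[0,0,0,-1,0,75,0]]}}}

```text
time: 9.18
tool_pos: [512.8, -83.1, 88.7]
tcp_rot: [179.9, -0.1, -1.6]
ft_force: [-5.4, -1.6, 7.8]
finger_gap: -0.2
grip_force: 3.9
```

Request:
{"method": "move_tool", "body": {"rows": {"plan":[[0,0,0,0,0,1,0],[0,0,0,0,0,2,0],[0,0,0,0,0,2,0],[0,0,0,0,0,2,0]]}}}

```text
time: 9.68
tool_pos: [512.9, -83.1, 87.0]
tcp_rot: [179.9, -0.1, -1.6]
ft_force: [-6.4, -2.3, 10.1]
finger_gap: -0.5
grip_force: 4.9
```

Request:
{"method": "move_tool", "body": {"rows": {"plan":[[0,0,0,0,0,1,0],[0,0,0,0,0,1,0],[0,0,0,0,0,1,0]]}}}

```text
time: 10.05
tool_pos: [512.9, -83.1, 87.0]
tcp_rot: [179.9, -0.1, -1.6]
ft_force: [-11.2, -0.9, 17.4]
finger_gap: -0.0
grip_force: 9.1
```

The panel stopped at z=87.0, which is home, and the force is rising. I'll add a little push, hold, and look once.

Request:
{"method": "move_tool", "body": {"rows": {"plan":[[0,0,0,0,0,0.7,0],[0,0,0,0,0,0.7,0],[0,0,0,0,0,0.7,0],[0,0,0,0,0,0.7,0],[0,0,0,0,0,0.7,0],[0,0,0,0,0,0.7,0]]}}}

```text
time: 10.8
tool_pos: [512.9, -83.1, 86.9]
tcp_rot: [179.9, -0.1, -1.6]
ft_force: [-14.2, 0.1, 23.4]
finger_gap: 0.1
grip_force: 12.0
```

```bash
python3 -c "
from h import *
s=r.snapshot('wrist'); cv2.imwrite('pics/w4.png',s['pixels'])"
```

```text
(no output)
```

View pics/w4.png

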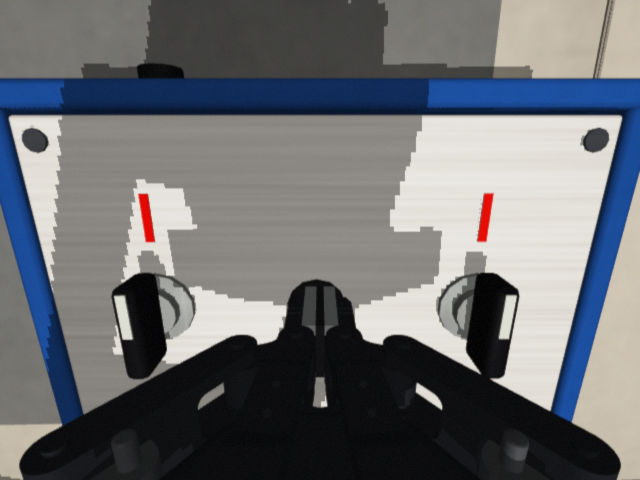

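The panel looks flush with the rim. The wings at (140,325) and (492,325) point at their marks, and the fingers are on the pad at (320,300). Handing in.

```bash
python3 -c "
from bench import r
print(r.hand_in())"
```

```text
the job is handed in; nothing more can be done
None
```

I turned both fasteners to their red marks while the panel was still up, then pressed it flush and handed the job in at about 11 s, with the fingers still pushing on the pad at about 23 N; the hand-in gave no verdict.

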